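# Third hand for mounting a price sign

## Robot

A 7-joint arm with a two-finger parallel gripper is mounted at the origin on the work surface. World frame = base frame: x ahead of the robot, y to its left, z up, the work surface at z = 0. Lengths are in m, angles in rad, forces in N, time in s.
With the tool pointing down it reaches from about 0.375 to 0.925 m from the base axis. Payload 3.1 kg.
Tool frame: the origin (TCP) lies on the centre line of the jaws, within the pads' length; the fingertips stand 17 mm ahead of it and the grasp point (between the pads) lies 2 mm behind it; z points along the fingers, y is the direction in which the jaws open and shut (so a half turn about z gives the same grasp; the last joint's range is limited). The gripper opens to 85 mm and grips with 20 to 120 N. Pads are 22 mm wide; open, the fingers measure 114 mm over their backs; the gripper's body (76 mm by 85 mm) begins 54 mm behind the grasp point. The pads swing forward as they close: fully open they stand 13 mm farther back than shut.
Start: joints at [1.012, 0.383, 0.044, 1.598, -0.018, 1.161, -0.05], TCP at [0.289, -0.582, 0.248] pointing down, gripper open.
Joint ranges: [-2.61, 2.61], [-0.41, 2.15], [-1.48, 1.57], [0, 2.5], [-1.57, 4.71], [0.05, 1.97], [-2.85, 2.85]. Speed limits (rad/s): [2.79, 2.79, 3.14, 3.14, 3.14, 3.14, 3.14].

## Interface

Orientations are given as a 3x3 rotation matrix whose columns are the frame's x, y, z axes.
In Python, from bench import r gives the robot as it stands.
- The arm moves only by the tool apply_moves, never from a script. Its argument "motion" is a list of rows, each a list of 3 entries, a list of its own where there are three numbers: the shift along the tool's x, y, z in mm, then the turn, a rotation vector about the tool's x, y, z in degrees, then the finger opening in mm, from 0 to 85.4. In form: [[[x, y, z], [ax, ay, az], claw], ...]. A call has 1 to 8 rows; each row shifts and turns the commanded pose from where the row before left it, along the tool's axes as they then stand; what a row does not reach is not made up. A row lasts 1/8 s, in which the tool goes at most 62.5 mm and 10.7 degrees, less where a joint would pass 70% of its speed; a pose out of reach is approached as far as the arm can. A call is refused whole if a number of a shift passes 62.5 or a number of a turn 10.7, either way. A call with a gripper value outside its range is refused whole. The fingers move at their own pace and stop on an object; "grip_force" is the grip in N (left out, the last holds). Time passes only in rows, so rows that do not move let the fingers close. It gives the time, the measured TCP pose, the force and the opening at its end, in the units of the state.
- r.get_obs(): the state, without advancing time (a new reading comes with each control period).
- r.snapshot(name): name is "side" or "top" or "wrist"; returns the picture (480x640x3 uint8, red, green, blue); there is no depth.
- r.get_calibration(name): a dict with "camera_matrix" (3x3 intrinsics, pixels), "D" ([k1, k2, p1, p2, k3] as OpenCV has them; the pictures are not rectified), "camera_from_world" (4x4, takes a point from world to camera coordinates). Camera axes: x right, y down, z forward; pixel columns grow to the right and rows downward; lengths in m; the calibration is good to about 2 mm. A picture is of the moment at which its call begins: read the wrist's pose just before it. get_calibration takes no time and is no camera call; for the wrist camera it gives the pose at the moment of the call.
- r.close_job(): hands the job in, once; it reports no verdict.
Trained networks look in the newest picture that a camera, given by its name, has taken for a name from the list of things; names that differ only in an ending like _2 or _b are one class to them, and where a whole thing is asked for, a point or a joint stands for the part that bears it (a point fixed in the world has none). Each returns a list of dicts, best first, with "p" (0 to 1); they miss things now and then, are a little off and sometimes report something else, mostly with a low value. They report only what shows in the picture. A call takes as long as a camera call. They do not tell look-alikes from the thing itself.
- r.look_for(camera, name): "extent" ([centre column, centre row, width, height] in pixels, round what is visible of it).
The state is a dict: "time": time; "joint_positions": joint angles; "joint_vel": joint speeds; "joint_torque": joint torques, N m; "tcp_pos": TCP position; "tool_rot": TCP orientation; "wrist_force": force on the tool from outside, world axes, zero at the start; "torque": the same for the moment, N m; "grip_width": finger opening in m.
Only numpy, scipy, OpenCV 4.12 (cv2) and the standard library are available. Lean on these libraries where they do the work, as an engineer would, in place of code of your own. Each camera call takes 0.05 s, during which the arm holds its last target.

## Task

I am about to screw the green price sign onto the sprung mounting plate of the fixture from behind: pick the sign up by its bar and hold its flat back upright and squarely over the plate, edges matching, then press it straight in with a steady push so that the gauge pointer stays in the green zone (about 10 N) and never comes into the red. Be my third hand: finish while still gripping and pressing it like that, with nothing put down or let go. Leave the other signs and everything else on the counter where they are.

Things in the scene. Friction and masses are not known exactly. Their poses are not given: they have to be found in the camera images.
- green_sign: Green plastic price sign, 120 g, stands on the counter. Origin: under the middle of its flat back face; x out of the back, z up. Back flange 80 wide (y), 50 high, 8 thick (x -8 to 0). A level bar, 24 wide, z 24 to 44, runs from it to the sign board (70 wide, 60 high, x -86 to -80, white card outside). Bar free over 72, middle at x -44, z 34. The one to hold.
- green_sign_back (a point): Middle of the green sign's flat back face, 25 mm above its underside.
- fixture: Wooden fixture fixed to the counter, 160 wide (y), 140 deep (x 0 to 140), 125 high. Origin: on the counter under the middle of the steel plate's front face at rest; x points into the fixture (pressing direction), z up. Beside the plate an aluminium gauge strip (y 53 to 79, x from -4, top at z 96), painted white, green, white, red; a black pointer on the plate moves over it.
- plate_face (a point): Middle of the steel mounting plate's front face, 100 mm above the counter; moves with the plate; axes as the fixture's. Plate 80 wide (y), 50 high (z 75 to 125), 8 thick. The middle of the sign's back belongs here, the sign's x along the plate's x.
- plate (a joint): How far the sprung plate is pushed in, in m, 0 at rest, 0.03 at its hard stop. The spring gives 0.7 N per mm from zero. The pointer is in the green zone from 0.008 to 0.020 (5.6 to 14 N; the middle is 0.014, 10 N), and in the red from 0.024 (17 N).
- red_sign: Red plastic price sign, 120 g, stands on the counter. Origin: under the middle of its flat back face; x out of the back, z up. Back flange 80 wide (y), 50 high, 8 thick (x -8 to 0). A level bar, 24 wide, z 24 to 44, runs from it to the sign board (70 wide, 60 high, x -86 to -80, white card outside). Bar free over 72, middle at x -44, z 34. Bystander, loose.
- yellow_sign: Yellow plastic price sign, 120 g, stands on the counter. Origin: under the middle of its flat back face; x out of the back, z up. Back flange 80 wide (y), 50 high, 8 thick (x -8 to 0). A level bar, 24 wide, z 24 to 44, runs from it to the sign board (70 wide, 60 high, x -86 to -80, white card outside). Bar free over 72, middle at x -44, z 34. Bystander, loose.
- jar: Closed amber glass jar with white cap, diameter 90, 150 high; origin under its centre. Bystander, loose.
- screwdriver: Screwdriver lying on the counter along its x, about 200 long. Bystander, loose.
- scoop: Steel nut scoop lying on the counter, tray 120 by 80 to +x of its origin, wooden handle 100 long to -x, up to 40 high. Bystander, loose.
- screw_tub: Blue plastic tub, diameter 70, 50 high; origin under its centre. Bystander, loose.
- pan: Steel bowl, diameter 220, 50 high, on the white weighing scale (300 by 300, 78 high); origin under its centre. Bystander, loose.
There are look-alikes about, which are no part of the job. There is more than one size of the green_sign; the job needs the largest. Leave any purple look-alike of the fixture alone.

How it is judged:
By the outcome, as a careful person would: the job done as asked, in the order asked, and still so for the second after the job is handed in, while the arm keeps its last pose, push and grip.
It also fails if it takes over 40 s, if anything falls off the work surface, if the arm or the gripper's body presses on something with over 40 N, if the wrist force passes 120 N, or if a joint passes its speed limit or range.

## Working session

There is one attempt and no reset: what is moved stays moved. The work goes in short steps, Python scripts to look and compute and a tool call to move; the robot and the scene stay as the last step left them, time stands still between calls to the robot, and variables do not carry over. Pictures are saved under pics/ and viewed, and the job is handed in when it is done.

Besides the shell and the picture viewer there is one more tool, called after ">>>" as name([rows], argument=value, ...), one row to a line, values as JSON. apply_moves: Moves the arm, as the interface text tells. Its arguments: {"type":"object","properties":{"motion":{"type":"array"},"grip_force":{"type":"number"}},"required":["motion"]}

```bash
ls; mkdir -p pics; cat > h.py <<'E'
import numpy as np, cv2
from bench import r
def snap(c,f):
    im=r.snapshot(c); cv2.imwrite('pics/'+f+'.png',cv2.cvtColor(im,cv2.COLOR_RGB2BGR)); return im
E
python3 - <<'E'
from h import *
o=r.get_obs();print({k:np.round(v,3).tolist() for k,v in o.items()})
for c in ['side','top','wrist']:
    snap(c,c+'0')
    k=r.get_calibration(c); print(c,{a:np.round(b,3).tolist() for a,b in k.items()})
E
```

```text
pics
{'time': 0.0, 'joint_positions': [1.012, 0.384, 0.044, 1.6, -0.018, 1.161, -0.05], 'joint_vel': [-0.001, 0.0, -0.0, -0.0, 0.001, 0.002, 0.001], 'joint_torque': [0.0, -43.346, 1.025, -24.951, 0.01, 0.011, 0.0], 'tcp_pos': [0.289, -0.581, 0.247], 'tool_rot': [[0.896, 0.445, -0.001], [0.445, -0.896, 0.002], [-0.0, -0.003, -1.0]], 'wrist_force': [0.39, 0.075, -0.398], 'torque': [0.033, 0.018, -0.004], 'grip_width': 0.085}
side {'camera_matrix': [[573.663, 0.0, 313.93], [0.0, 573.663, 246.684], [0.0, 0.0, 1.0]], 'D': [-0.093, 0.0, 0.0, 0.0, 0.0], 'camera_from_world': [[-0.925, -0.381, 0.003, 0.412], [-0.194, 0.462, -0.866, 0.147], [0.328, -0.801, -0.501, 1.518], [0.0, 0.0, 0.0, 1.0]]}
top {'camera_matrix': [[497.585, 0.0, 317.023], [0.0, 497.585, 244.634], [0.0, 0.0, 1.0]], 'D': [-0.015, 0.0, 0.0, 0.0, 0.0], 'camera_from_world': [[-0.006, -1.0, 0.017, 0.047], [-0.996, 0.004, -0.086, 0.459], [0.086, -0.017, -0.996, 1.514], [0.0, 0.0, 0.0, 1.0]]}
wrist {'camera_matrix': [[420.22, 0.0, 315.982], [0.0, 420.22, 237.733], [0.0, 0.0, 1.0]], 'D': [-0.032, 0.0, 0.0, 0.0, 0.0], 'camera_from_world': [[0.444, -0.896, -0.003, -0.649], [-0.855, -0.424, 0.299, -0.04], [-0.269, -0.131, -0.954, 0.381], [0.0, 0.0, 0.0, 1.0]]}
```

View pics/side0.png

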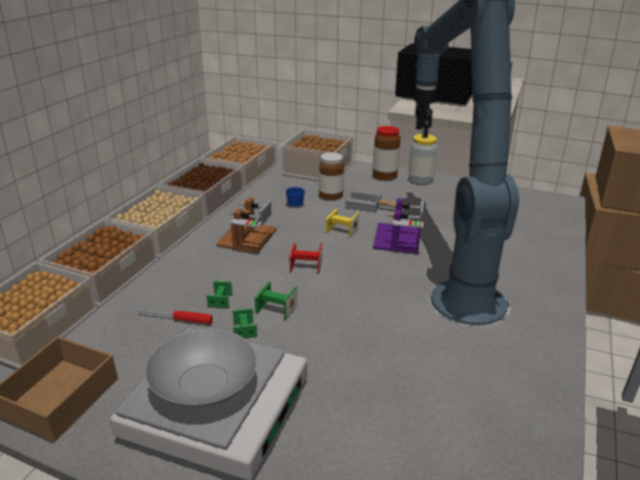

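View pics/top0.png

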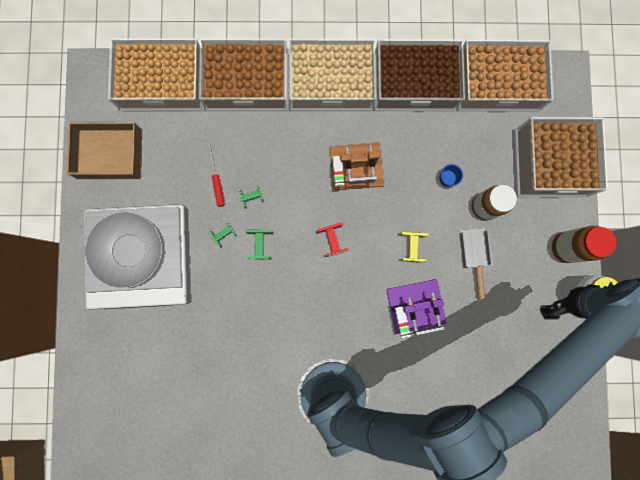

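View pics/wrist0.png

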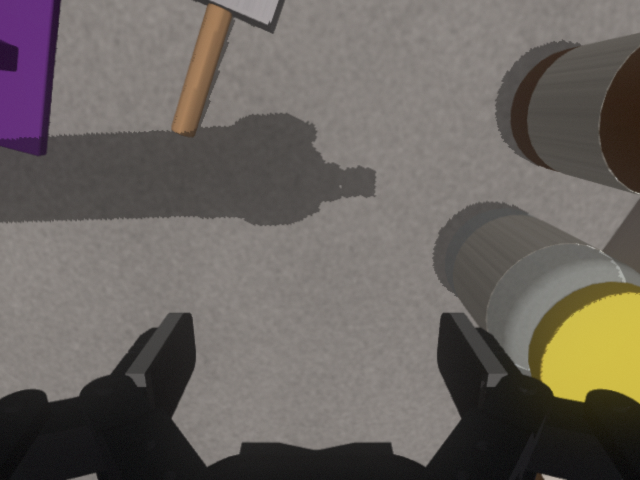

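```bash
python3 - <<'E'
from h import *
for c in ['side','top']:
  for n in ['green_sign','fixture','plate_face','red_sign','yellow_sign','jar','screwdriver','scoop']:
    print(c,n,[(np.round(d['extent']).tolist(),round(d['p'],2)) for d in r.look_for(c,n)][:5])
print(r.get_obs()['time'])
E
```

```text
side green_sign [([219.0, 296.0, 25.0, 29.0], 0.74), ([277.0, 302.0, 44.0, 36.0], 0.65), ([244.0, 322.0, 20.0, 30.0], 0.63), ([251.0, 212.0, 39.0, 22.0], 0.4)]
side fixture [([399.0, 225.0, 50.0, 58.0], 0.86), ([246.0, 226.0, 60.0, 56.0], 0.69)]
side plate_face [([255.0, 212.0, 28.0, 21.0], 0.85), ([416.0, 210.0, 12.0, 19.0], 0.56), ([200.0, 368.0, 111.0, 79.0], 0.42)]
side red_sign [([308.0, 258.0, 35.0, 30.0], 0.89)]
side yellow_sign [([343.0, 223.0, 30.0, 26.0], 0.76)]
side jar [([331.0, 178.0, 24.0, 44.0], 0.88)]
side screwdriver [([176.0, 317.0, 72.0, 15.0], 0.88)]
side scoop [([369.0, 202.0, 55.0, 22.0], 0.8), ([343.0, 224.0, 33.0, 31.0], 0.23)]
top green_sign [([260.0, 245.0, 19.0, 30.0], 0.86), ([224.0, 235.0, 22.0, 22.0], 0.49), ([250.0, 198.0, 20.0, 26.0], 0.46)]
top fixture [([417.0, 308.0, 59.0, 59.0], 0.77), ([357.0, 165.0, 52.0, 46.0], 0.61)]
top plate_face [([363.0, 176.0, 22.0, 13.0], 0.83), ([425.0, 318.0, 29.0, 34.0], 0.76)]
top red_sign [([334.0, 239.0, 28.0, 32.0], 0.75), ([362.0, 166.0, 29.0, 35.0], 0.51)]
top yellow_sign [([414.0, 246.0, 31.0, 34.0], 0.87), ([331.0, 239.0, 27.0, 32.0], 0.56)]
top jar [([492.0, 204.0, 49.0, 35.0], 0.79)]
top screwdriver [([219.0, 191.0, 14.0, 29.0], 0.57)]
top scoop [([474.0, 264.0, 27.0, 69.0], 0.66)]
0.95
```

Candidates for green_sign in the top view are (260,245), (223,235) and (251,196). They correspond to (277,300), (220,295) and (244,322) in the side view. The one at (260,245) looks largest. The fixture is the wooden one at (357,165), and the purple one at (417,308) is the look-alike. Next I'll check close crops.

```bash
python3 - <<'E'
import cv2,numpy as np
t=cv2.imread('pics/top0.png');s=cv2.imread('pics/side0.png')
f=lambda im,x,y,w,h:cv2.resize(im[y:y+h,x:x+w],(400,300),interpolation=cv2.INTER_CUBIC)
a=np.vstack([np.hstack([f(t,205,180,80,60+20)if 0 else f(t,200,180,100,75+0),f(t,320,135,80,60)]),np.hstack([f(s,200,265,104,78),f(s,205,185,88,66)])])
cv2.imwrite('pics/crop0.png',a)
E
```

```text
(no output)
```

View pics/crop0.png

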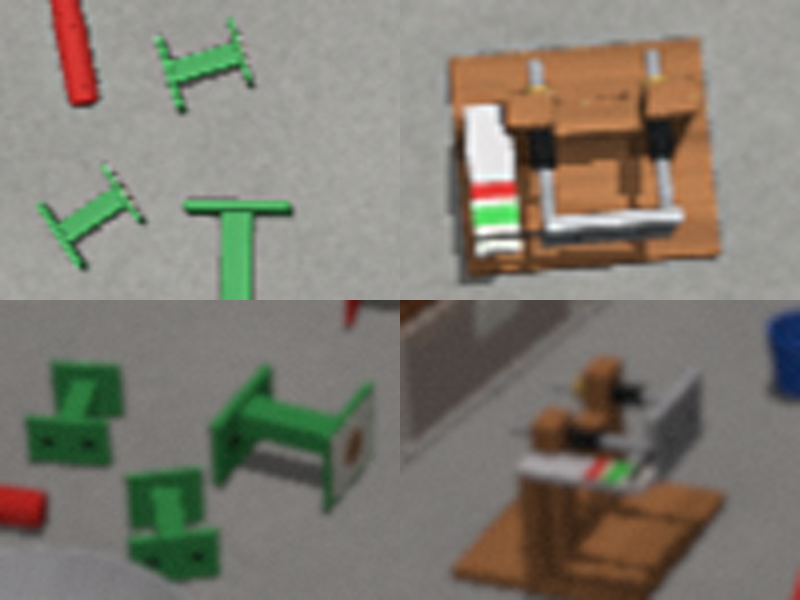

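The close crop confirms it: the sign at top (260,245) is clearly the largest. Its bare back flange faces away from the robot and the card board is nearer the robot. The plate front faces the robot. Next I'll localise both roughly.

```bash
cat >> h.py <<'E'
class Cam:
    def __init__(s,c):
        k=r.get_calibration(c) if isinstance(c,str) else c
        s.K=np.array(k['camera_matrix'],float);s.D=np.array(k['D'],float);s.T=np.array(k['camera_from_world'],float)
        s.C=-s.T[:3,:3].T@s.T[:3,3]
    def norm(s,uv): return cv2.undistortPoints(np.array(uv,float).reshape(-1,1,2),s.K,s.D).reshape(-1,2)
    def plane(s,uv,z):
        n=s.norm(uv); d=np.c_[n,np.ones(len(n))]@s.T[:3,:3]
        return s.C+d*((z-s.C[2])/d[:,2])[:,None]
    def proj(s,P):
        return cv2.projectPoints(np.array(P,float).reshape(-1,3),cv2.Rodrigues(s.T[:3,:3])[0],s.T[:3,3],s.K,s.D)[0].reshape(-1,2)
def tri(c1,uv1,c2,uv2):
    P=cv2.triangulatePoints(c1.T[:3],c2.T[:3],c1.norm(uv1).T,c2.norm(uv2).T); return (P[:3]/P[3]).T
np.set_printoptions(precision=4,suppress=True)
E
python3 - <<'E'
from h import *
t=Cam('top');s=Cam('side')
t2=lambda x,y:(200+x/4,180+y/4)
print('flange top ends',t.plane([t2(186,207),t2(291,207)],.05))
print('others',t.plane([(224,235),(251,196)],.03))
f=lambda x,y:(320+x/5,135+y/5)
print('plate top front ends',t.plane([f(550,232),f(683,217)],.125)if 0 else t.plane([(320+150/5,135+238/5),(320+283/5,135+220/5)],.125))
g=lambda x,y:(200+x*.26,265+(y-300)*.26)
h=lambda x,y:(205+(x-400)*.22,185+(y-300)*.22)
# flange top end in side: +y end is nearest? ends (270,368),(213,428)
print('tri sign: flange top left/right', tri(t,[t2(291,207),t2(186,207)],s,[g(268,368),g(213,428)]))
print('tri plate right top', tri(t,[(320+283/5,135+218/5)],s,[h(702,370)]))
w=Cam('wrist');o=r.get_obs();R=np.array(o['tool_rot']);print('cam in tool',R.T@(w.C-o['tcp_pos']), R.T@w.T[:3,:3].T)
E
```

```text
flange top ends [[0.4967 0.2582 0.05  ]
 [0.4964 0.1789 0.05  ]]
others [[0.4892 0.3293 0.03  ]
 [0.6097 0.2476 0.03  ]]
plate top front ends [[ 0.6307 -0.0502  0.125 ]
 [ 0.6412 -0.1278  0.125 ]]
tri sign: flange top left/right [[0.4976 0.1796 0.0439]
 [0.4982 0.2592 0.045 ]]
tri plate right top [[ 0.642  -0.1285  0.1227]]
cam in tool [ 0.0756  0.0009 -0.1269] [[-0.0009 -0.9542 -0.2992]
 [ 1.     -0.0006 -0.001 ]
 [ 0.0007 -0.2992  0.9542]]
```

```bash
cat >> h.py <<'E'
from scipy.spatial.transform import Rotation as Ro
def plan(wps,n,p=None,Rm=None,nd=0):
    """wps: list of (pos,R target); n rows each; prints rows relative to commanded pose p,R"""
    o=r.get_obs(); p=np.array(o['tcp_pos'] if p is None else p,float); Rm=np.array(o['tool_rot'] if Rm is None else Rm,float)
    for (q,Rt),m in zip(wps,n):
        q=np.array(q,float)
        for i in range(m):
            d=np.round(Rm.T@(q-p)/(m-i)*1000,nd); w=np.round(np.degrees(Ro.from_matrix(Rm.T@Rt).as_rotvec())/(m-i),1)
            p=p+Rm@d/1000; Rm=Rm@Ro.from_rotvec(np.radians(w)).as_matrix(); print([d.tolist(),w.tolist()], np.round(p,4))
def down(yaw):
    c,s=np.cos(yaw),np.sin(yaw); return np.array([[c,s,0],[s,-c,0],[0,0,-1.]])
E
python3 - <<'E'
from h import *
plan([((.44,-.18,.25),down(0)),((.42,.219,.25),down(0))],[8,8])
E
```

```text
[[39.0, -37.0, -0.0], [0.0, -0.0, 3.3]] [ 0.3075 -0.5317  0.2483]
[[37.0, -39.0, -0.0], [0.0, -0.0, 3.3]] [ 0.3263 -0.4813  0.2483]
[[35.0, -41.0, -0.0], [0.0, -0.0, 3.3]] [ 0.3453 -0.4309  0.2483]
[[32.0, -43.0, -0.0], [0.0, -0.0, 3.3]] [ 0.3638 -0.3806  0.2483]
[[30.0, -44.0, -0.0], [0.0, -0.0, 3.3]] [ 0.3829 -0.3309  0.2483]
[[27.0, -46.0, -1.0], [0.0, -0.0, 3.3]] [ 0.4016 -0.2809  0.2493]
[[25.0, -48.0, -0.0], [0.0, -0.0, 3.3]] [ 0.4209 -0.2304  0.2493]
[[22.0, -49.0, -1.0], [0.0, -0.0, 3.3]] [ 0.4401 -0.1802  0.2503]
[[-3.0, -50.0, 0.0], [0.0, -0.0, 0.0]] [ 0.4371 -0.1302  0.2503]
[[-2.0, -50.0, 0.0], [0.0, -0.0, 0.0]] [ 0.4351 -0.0802  0.2503]
[[-3.0, -50.0, 0.0], [0.0, -0.0, 0.0]] [ 0.4321 -0.0302  0.2503]
[[-2.0, -50.0, 0.0], [0.0, -0.0, 0.0]] [0.4301 0.0198 0.2503]
[[-3.0, -50.0, 0.0], [0.0, -0.0, 0.0]] [0.4271 0.0698 0.2503]
[[-2.0, -50.0, 0.0], [0.0, -0.0, 0.0]] [0.4251 0.1198 0.2503]
[[-3.0, -50.0, 0.0], [0.0, -0.0, 0.0]] [0.4221 0.1698 0.2503]
[[-2.0, -49.0, 0.0], [0.0, -0.0, 0.0]] [0.42   0.2188 0.2503]
```

>>> apply_moves([
  [[39,-37,0],[0,0,3.3],85],
  [[37,-39,0],[0,0,3.3],85],
  [[35,-41,0],[0,0,3.3],85],
  [[32,-43,0],[0,0,3.3],85],
  [[30,-44,0],[0,0,3.3],85],
  [[27,-46,-1],[0,0,3.3],85],
  [[25,-48,0],[0,0,3.3],85],
  [[22,-49,-1],[0,0,3.3],85],
])

```text
time: 1.95
tcp_pos: [0.4406, -0.1786, 0.2507]
tool_rot: [[1.0, -0.002, 0.001], [-0.002, -1.0, -0.0], [0.001, 0.0, -1.0]]
wrist_force: [1.4, -0.1, -0.1]
grip_width: 0.0851
```

>>> apply_moves([
  [[-3,-50,0],[0,0,0],85],
  [[-2,-50,0],[0,0,0],85],
  [[-3,-50,0],[0,0,0],85],
  [[-2,-50,0],[0,0,0],85],
  [[-3,-50,0],[0,0,0],85],
  [[-2,-50,0],[0,0,0],85],
  [[-3,-49,0],[0,0,0],85],
  [[-2,-50,0],[0,0,0],85],
])

```text
time: 2.95
tcp_pos: [0.42, 0.2202, 0.2507]
tool_rot: [[1.0, -0.0, 0.001], [-0.0, -1.0, -0.0], [0.001, 0.0, -1.0]]
wrist_force: [1.5, 0.1, 0.2]
grip_width: 0.0853
```

```bash
python3 - <<'E'
from h import *
r.snapshot('top')
c=r.get_calibration('wrist');im=snap('wrist','w1')
import pickle;pickle.dump(c,open('w1.pkl','wb'))
o=r.get_obs();print(o['time'],o['tcp_pos'],o['tool_rot'],o['joint_positions'],o['joint_vel'])
w=Cam(c)
B=[]
for x,y,z in [(0,-40,0),(0,40,0),(0,-40,50),(0,40,50),(-44,-12,44),(-44,12,44),(-86,-35,0),(-86,35,0)]:
    B.append((.497+x/1e3,.219+y/1e3,z/1e3))
print(w.proj(B))
E
```

```text
3.05 [0.4186 0.2259 0.2514] [[ 0.9999  0.0104  0.0013]
 [ 0.0104 -0.9999  0.005 ]
 [ 0.0013 -0.005  -1.    ]] [ 0.0562  0.0876 -0.6574  1.9755  0.0564  1.0934 -2.1854] [ 0.043  -0.0203  0.0818  0.0366  0.0365  0.0316  0.059 ]
[[375.9715 104.432 ]
 [283.1029 103.5626]
 [384.569  104.0072]
 [277.5502 102.9978]
 [345.0031 161.8126]
 [314.6352 161.5136]
 [365.9508 202.1245]
 [289.8299 201.3527]]
```

View pics/w1.png

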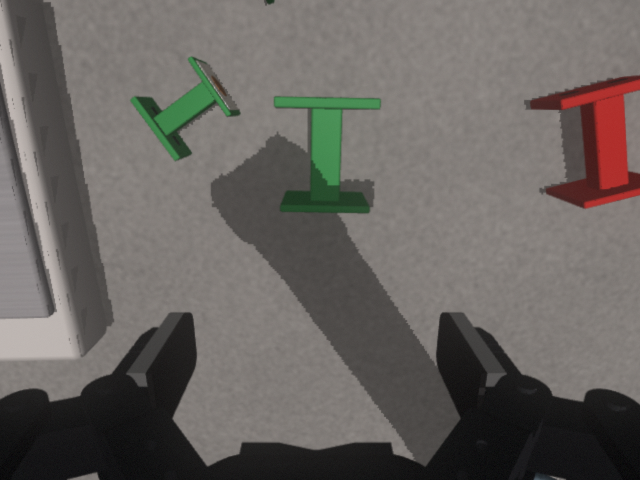

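The picture shows the green sign with its flange top at (275–380, 98–108), the bar at (310–342, 108–192), and the board at (281–369, 192–212). Next is a sub-pixel fit with two settled views: this one, and the top camera for a height check.

```bash
cat > fit.py <<'E'
from h import *
import pickle
c=r.get_calibration('wrist');im=snap('wrist','w2');pickle.dump(c,open('w2.pkl','wb'))
o=r.get_obs();print(o['time'],o['tcp_pos'],o['tool_rot'][1],o['joint_vel'])
w=Cam(c)
hsv=cv2.cvtColor(im,cv2.COLOR_RGB2HSV)
g=((hsv[...,0]>45)&(hsv[...,0]<85)&(hsv[...,1]>90)).astype(np.uint8)
n,l,st,ce=cv2.connectedComponentsWithStats(g)
i=[k for k in range(1,n) if st[k,4]>200]; print(st[i],ce[i])
k=min(i[0:],key=lambda k:abs(ce[k][0]-326)+abs(ce[k][1]-150))
x,y,ww,hh,_=st[k]; m=(l==k)
print('rows',[(j,int(np.where(m[j])[0].min()),int(np.where(m[j])[0].max()),int(np.median(hsv[j][m[j],2]))) for j in range(y,y+hh,4 if hh>20 else 1)])
E
python3 fit.py
```

```text
3.1 [0.4192 0.2224 0.2509] [ 0.007  -1.      0.0018] [ 0.0357 -0.0138  0.0701  0.0303  0.0227  0.0132  0.0134]
[[ 126   57  101  103 2511]
 [ 269   97  107  116 5169]] [[174.3405 109.7483]
 [320.4579 155.8743]]
rows [(97, 270, 304, 121), (101, 269, 375, 141), (105, 270, 374, 140), (109, 307, 336, 113), (113, 307, 336, 143), (117, 307, 336, 143), (121, 307, 336, 143), (125, 307, 336, 142), (129, 307, 336, 142), (133, 307, 336, 141), (137, 307, 336, 141), (141, 307, 335, 141), (145, 307, 335, 141), (149, 307, 335, 140), (153, 306, 335, 139), (157, 307, 335, 139), (161, 307, 335, 139), (165, 307, 335, 137), (169, 307, 335, 137), (173, 306, 334, 122), (177, 306, 334, 81), (181, 306, 334, 79), (185, 306, 334, 77), (189, 306, 334, 77), (193, 282, 356, 61), (197, 280, 358, 60), (201, 279, 360, 60), (205, 276, 361, 66), (209, 276, 363, 76)]
```

>>> apply_moves([
  [[0,0,0],[0,0,0],85],
  [[0,0,0],[0,0,0],85],
])

```text
time: 3.35
tcp_pos: [0.4204, 0.217, 0.2501]
tool_rot: [[1.0, -0.003, -0.0], [-0.003, -1.0, -0.001], [-0.0, 0.001, -1.0]]
wrist_force: [0.7, -1.0, -1.1]
grip_width: 0.0847
```

```bash
cat >> fit.py <<'E'
from scipy.optimize import least_squares
# silhouette via subpixel-ish rows/cols
def ext(j): q=np.where(m[j])[0]; return q.min()-.5,q.max()+.5
j0=y+hh
barrows=[j for j in range(y+16,y+70)]
L=np.array([(ext(j)[0],j) for j in barrows]);Rr=np.array([(ext(j)[1],j) for j in barrows])
wd=[j for j in range(y,y+12) if ext(j)[1]-ext(j)[0]>90]
# flange far edge: top of columns ; flange lateral ends
cols=range(int(ext(wd[1])[0])+6,int(ext(wd[1])[1])-5)
F=np.array([(cc,np.where(m[y:y+30,cc])[0].min()+y-.5) for cc in cols])
eL=min(ext(j)[0] for j in wd);eR=max(ext(j)[1] for j in wd)
def tf(p,P):
    c_,s_=np.cos(p[2]),np.sin(p[2]); P=np.array(P,float)/1e3
    return np.c_[p[0]+c_*P[:,0]-s_*P[:,1],p[1]+s_*P[:,0]+c_*P[:,1],P[:,2]+p[3]]
def ld(pts,a,b):
    d=b-a; nrm=np.array([-d[1],d[0]])/np.hypot(*d); return (pts-a)@nrm
def res(p,pr=.002):
    q=w.proj(tf(p,[(0,40,50),(0,-40,50),(-8,12,44),(-70,12,44),(-8,-12,44),(-70,-12,44)]))
    return np.r_[ld(F,q[0],q[1])/5,ld(L,q[2],q[3])/4,ld(Rr,q[4],q[5])/4,q[0][0]-eL,q[1][0]-eR,(p[3]/pr)]
s=least_squares(res,[.497,.219,0,0]); print('sign x y yawdeg z0',s.x[:2],np.degrees(s.x[2]),s.x[3],'cost',s.cost)
s2=least_squares(lambda p:res(p,10),[.497,.219,0,0]); print('free z',s2.x)
E
python3 fit.py
```

```text
3.4 [0.4204 0.2171 0.2502] [-0.0029 -1.     -0.0008] [ 0.0006  0.002  -0.0068 -0.0017 -0.002  -0.0023 -0.0003]
[[ 111   61  101  103 2578]
 [ 254  100  107  115 5240]] [[159.3161 114.0989]
 [307.0983 158.6563]]
rows [(100, 255, 359, 125), (104, 254, 360, 141), (108, 255, 360, 134), (112, 292, 322, 142), (116, 292, 322, 144), (120, 292, 322, 143), (124, 293, 322, 142), (128, 293, 322, 142), (132, 293, 322, 141), (136, 293, 322, 141), (140, 293, 322, 141), (144, 293, 322, 140), (148, 293, 322, 140), (152, 293, 322, 139), (156, 293, 321, 138), (160, 293, 321, 123), (164, 293, 321, 80), (168, 293, 321, 79), (172, 293, 321, 79), (176, 293, 322, 79), (180, 293, 321, 77), (184, 293, 321, 77), (188, 294, 321, 76), (192, 293, 321, 76), (196, 270, 346, 60), (200, 268, 347, 60), (204, 265, 348, 59), (208, 263, 350, 71), (212, 263, 350, 76)]
sign x y yawdeg z0 [0.5014 0.2223] -0.4133505999574285 -0.0009287277180635926 cost 1.3053252412386553
free z [ 0.5014  0.2223 -0.0072 -0.0044]
```

The sign is at about (0.500, 0.2215), yaw −0.4°. Height agrees with standing on the counter within 4 mm, and the flange width is right. The top view differs by 3–4 mm, which is acceptable for the grasp. Descending now.

>>> apply_moves([
  [[12,-1.5,40],[0,0,0.3],85],
  [[12,-1.5,45],[0,0,0.3],85],
  [[12,-1.5,45],[0,0,0],85],
  [[0,0,30],[0,0,0],85],
  [[0,0,20],[0,0,0],85],
  [[0,0,0],[0,0,0],85],
])

```text
time: 4.15
tcp_pos: [0.4551, 0.222, 0.0691]
tool_rot: [[1.0, -0.011, -0.003], [-0.011, -1.0, -0.001], [-0.003, 0.001, -1.0]]
wrist_force: [0.1, 0.3, 0.1]
grip_width: 0.085
```

```bash
python3 - <<'E'
from h import *
snap('wrist','w3');o=r.get_obs();print(o['time'],o['tcp_pos'],o['tool_rot'],o['wrist_force'])
E
```

```text
4.2 [0.4561 0.2228 0.0704] [[ 0.9999 -0.011  -0.0003]
 [-0.011  -0.9999 -0.0003]
 [-0.0003  0.0003 -1.    ]] [-0.2953  0.0658  0.8588]
```

View pics/w3.png

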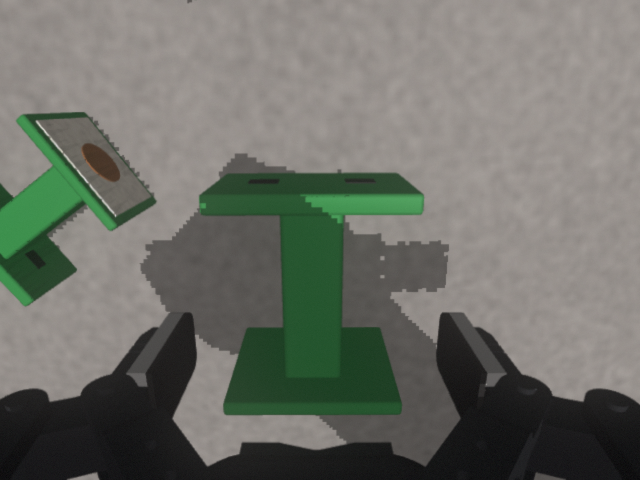

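The bar runs at columns 282–343 and sits centred between the pads at 190 and 440. Descending the last 38 mm and gripping.

>>> apply_moves([
  [[0,0,20],[0,0,0],85],
  [[0,0,18],[0,0,0],85],
  [[0,0,0],[0,0,0],85],
  [[0,0,0],[0,0,0],50],
], grip_force=70)

```text
time: 4.7
tcp_pos: [0.456, 0.2233, 0.0322]
tool_rot: [[1.0, -0.01, -0.0], [-0.01, -1.0, 0.0], [-0.0, -0.0, -1.0]]
wrist_force: [-0.9, 0.6, 0.7]
grip_width: 0.0692
```

>>> apply_moves([
  [[0,0,0],[0,0,0],20],
  [[0,0,0],[0,0,0],10],
  [[0,0,0],[0,0,0],10],
  [[0,0,0],[0,0,0],10],
], grip_force=70)

```text
time: 5.2
tcp_pos: [0.4567, 0.2236, 0.0329]
tool_rot: [[1.0, -0.01, 0.001], [-0.01, -1.0, 0.001], [0.001, -0.001, -1.0]]
wrist_force: [1.1, 0.5, 3.3]
grip_width: 0.0231
```

```bash
python3 - <<'E'
from h import *
snap('wrist','w4');o=r.get_obs();print(o['time'],o['tcp_pos'],o['tool_rot'],o['wrist_force'],o['grip_width'])
E
```

```text
5.25 [0.4567 0.2236 0.0329] [[ 0.9999 -0.0103  0.0013]
 [-0.0103 -0.9999  0.0006]
 [ 0.0013 -0.0006 -1.    ]] [-0.3514 -0.6957  4.166 ] 0.022804112118292245
```

View pics/w4.png

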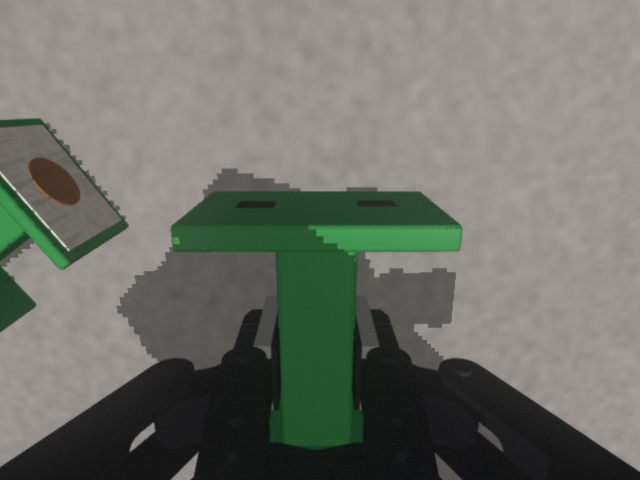

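Gripped: opening is 22.8 mm and the back face is visible to the wrist camera, with corners near (205,192), (423,192), (461,225) and (172,225). Now lift.

>>> apply_moves([
  [[0,0,-15],[0,0,0],10],
  [[0,0,-35],[0,0,0],10],
  [[0,0,-40],[0,0,0],10],
  [[0,0,-20],[0,0,0],10],
  [[0,0,0],[0,0,0],10],
])

```text
time: 5.88
tcp_pos: [0.4572, 0.2237, 0.1443]
tool_rot: [[1.0, -0.011, 0.004], [-0.011, -1.0, 0.001], [0.004, -0.001, -1.0]]
wrist_force: [0.4, 0.1, -1.5]
grip_width: 0.0229
```

```bash
cat > pnp.py <<'E'
from h import *
import sys
name=sys.argv[1]
c=r.get_calibration('wrist');im=snap('wrist',name);o=r.get_obs()
print(o['time'],np.round(o['tcp_pos'],4),o['wrist_force'],o['grip_width'],o['joint_vel'])
np.savez(name+'.npz',T=c['camera_from_world'],p=o['tcp_pos'],R=o['tool_rot'])
cv2.imwrite('pics/%s_c.png'%name,cv2.resize(cv2.cvtColor(im[170:290,150:480],cv2.COLOR_RGB2BGR),None,fx=2.4,fy=2.4,interpolation=cv2.INTER_CUBIC))
E
python3 pnp.py w5; python3 - <<'E'
from h import *
snap('side','s5');snap('top','t5')
E
```

```text
5.925 [0.4562 0.223  0.1428] [-0.0998 -0.8727 -1.5674] 0.022882898036082167 [-0.0075  0.0301  0.0137  0.0275  0.0045  0.0025 -0.0011]
```

View pics/w5_c.png

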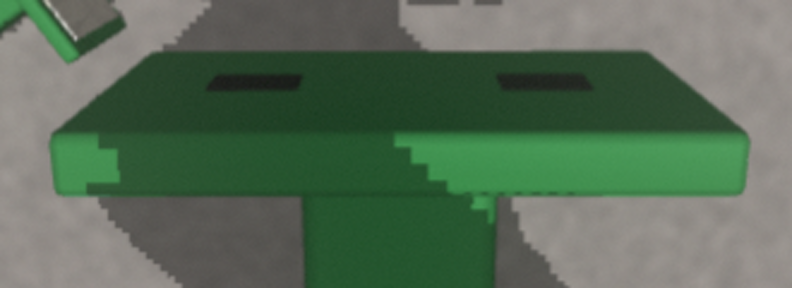

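View pics/s5.png

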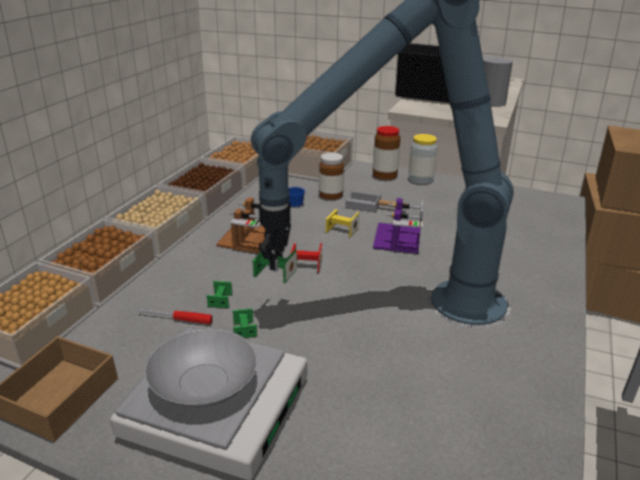

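The side view shows the sign lifted at (277,264) and the other green signs where they were. Next is PnP on the back-face corners in the crop: bottom (153,51), (648,51); top (52,133), (748,133); front-top (58,194), (744,193).

```bash
cat > pose.py <<'E'
from h import *
def signpose(uv,npz,P=[(0,40,0),(0,-40,0),(0,40,50),(0,-40,50),(-8,40,50),(-8,-40,50)]):
    d=np.load(npz);w=Cam(r.get_calibration('wrist'));P=np.array(P,float)/1e3
    ok,rv,tv=cv2.solvePnP(P,np.array(uv,float),w.K,w.D,flags=cv2.SOLVEPNP_ITERATIVE)
    e=cv2.projectPoints(P,rv,tv,w.K,w.D)[0].reshape(-1,2)-uv
    T=np.linalg.inv(d['T']);Rc=T[:3,:3]@cv2.Rodrigues(rv)[0];pc=T[:3,:3]@tv.ravel()+T[:3,3]
    # tool frame
    Rt=d['R'].T@Rc; pt=d['R'].T@(pc-d['p'])
    print('err px',np.abs(e).max()); print('world',pc,'x',Rc[:,0],'z',Rc[:,2])
    print('tool: origin mm',pt*1e3); print(Rt)
    return Rt,pt
if __name__=='__main__':
    uv=np.array([(153,51),(648,51),(52,133),(748,133),(58,194),(744,193)])/2.4+[150-.3,170-.3]
    Rt,pt=signpose(uv,'w5.npz')
E
python3 pose.py
```

```text
err px 1.335901980766664
world [0.502  0.222  0.1104] x [ 0.9999 -0.0103 -0.007 ] z [ 0.007  -0.0002  1.    ]
tool: origin mm [45.7554  0.489  32.5153]
[[ 1.     -0.0002  0.0082]
 [-0.0002 -1.      0.0002]
 [ 0.0082 -0.0002 -1.    ]]
```

The sign sits square in the grip, with its origin at tool (45.8, 0.5, 32.5) mm and tilt under 0.5°. Next I'll move to a view point before and above the plate.

```bash
python3 - <<'E'
from h import *
plan([((.54,-.095,.24),down(np.radians(7.7)))],[8])
E
```

```text
[[11.0, 40.0, -12.0], [0.0, 0.0, -1.0]] [0.4656 0.1823 0.1532]
[[10.0, 40.0, -12.0], [0.0, 0.0, -1.0]] [0.4759 0.1424 0.1653]
[[10.0, 40.0, -12.0], [0.0, 0.0, -1.1]] [0.4869 0.1026 0.1773]
[[9.0, 40.0, -13.0], [0.0, 0.0, -1.0]] [0.4977 0.0631 0.1903]
[[8.0, 40.0, -12.0], [0.0, 0.0, -1.1]] [0.5081 0.0237 0.2023]
[[7.0, 40.0, -13.0], [0.0, 0.0, -1.0]] [ 0.5184 -0.0156  0.2153]
[[7.0, 41.0, -12.0], [0.0, 0.1, -1.1]] [ 0.5293 -0.0557  0.2274]
[[6.0, 40.0, -13.0], [0.1, 0.0, -1.0]] [ 0.54   -0.0948  0.2404]
```

>>> apply_moves([
  [[11,30,-12],[0,0,-1],10],
  [[10,45,-12],[0,0,-1],10],
  [[10,45,-12],[0,0,-1.1],10],
  [[9,45,-13],[0,0,-1],10],
  [[8,45,-12],[0,0,-1.1],10],
  [[7,45,-13],[0,0,-1],10],
  [[7,36,-12],[0,0,-1.1],10],
  [[6,30,-13],[0,0,-1],10],
])

```text
time: 7.02
tcp_pos: [0.5393, -0.0961, 0.2395]
tool_rot: [[0.991, 0.133, -0.004], [0.133, -0.991, 0.001], [-0.004, -0.001, -1.0]]
wrist_force: [0.2, -0.4, -0.6]
grip_width: 0.023
```

>>> apply_moves([
  [[0,0,0],[0,0,0],10],
  [[0,0,0],[0,0,0],10],
  [[0,0,0],[0,0,0],10],
])

```text
time: 7.4
tcp_pos: [0.5395, -0.0922, 0.2401]
tool_rot: [[0.991, 0.137, -0.002], [0.137, -0.991, 0.001], [-0.002, -0.001, -1.0]]
wrist_force: [-0.3, 0.0, 0.0]
grip_width: 0.023
```

```bash
python3 pnp.py w6; python3 -c "
from h import *
snap('top','t6');print(r.get_obs()['tool_rot'])"
```

```text
7.45 [ 0.5396 -0.0924  0.2403] [ 0.5205  0.7244 -0.8441] 0.023199428003552923 [ 0.0028 -0.0055  0.0025 -0.0067  0.0053 -0.0013  0.0021]
[[ 0.9906  0.1365 -0.0014]
 [ 0.1365 -0.9906  0.0006]
 [-0.0013 -0.0008 -1.    ]]
```

View pics/w6.png

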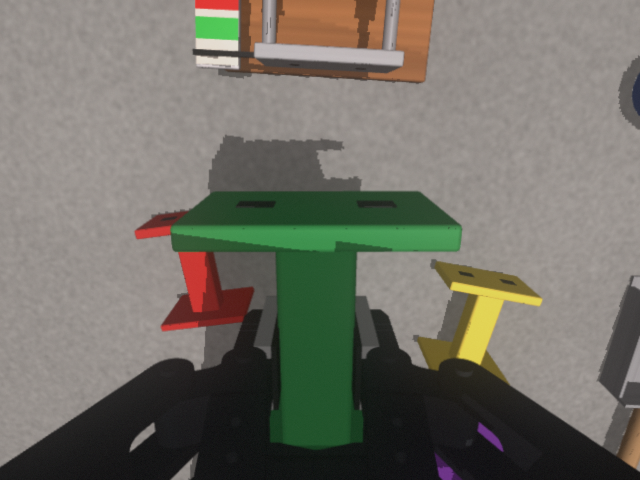

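View pics/t6.png

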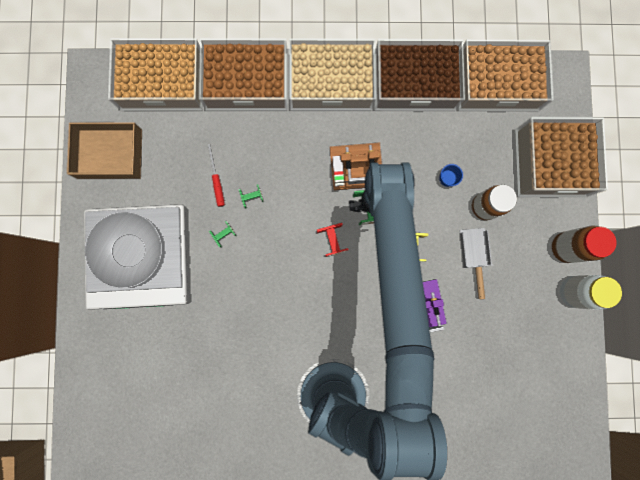

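The wrist view shows the plate at the top, (256–403, 43–68), tilted about 3° relative to the sign, with the gauge strip to its left. Zooming in to measure it.

```bash
python3 -c "
import cv2
im=cv2.imread('pics/w6.png')[25:85,185:445];cv2.imwrite('pics/w6p.png',cv2.resize(im,None,fx=3,fy=3,interpolation=cv2.INTER_CUBIC))"
```

```text
(no output)
```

View pics/w6p.png

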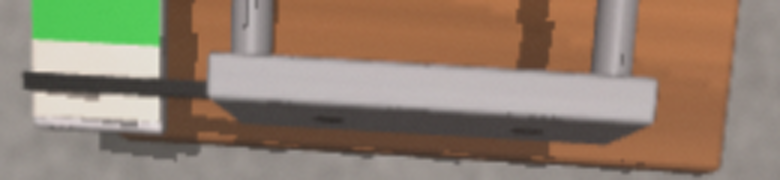

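```bash
cat > plate.py <<'E'
from h import *
from scipy.optimize import least_squares
uv=np.array([(210,55),(656,78),(211,98),(655,122),(238,122),(606,142)])/3+[184.7,24.7]
P=np.array([(8,40,125),(8,-40,125),(0,40,125),(0,-40,125),(0,40,75),(0,-40,75)])/1e3
d=np.load('w6.npz');c=r.get_calibration('wrist');c['camera_from_world']=d['T'];w=Cam(c)
def tf(p):
    R=Ro.from_euler('z',p[2]).as_matrix(); return P@R.T+[p[0],p[1],p[3]]
def f(p,pr): return np.r_[(w.proj(tf(p))-uv).ravel(),p[3]/pr]
for pr in (.0005,10):
    s=least_squares(lambda p:f(p,pr),[.636,-.089,.1,0]);print(s.x,np.degrees(s.x[2]),np.abs(s.fun[:12]).max(),np.round(s.fun[:12].reshape(-1,2),1).tolist())
x=s.x
# top camera check
t=Cam('top');print('top cam px of plate top corners',t.proj(tf(x)))
E
python3 plate.py
```

```text
[ 0.6382 -0.0861  0.0873 -0.0002] 5.002523611439662 1.227573823870216 [[-0.7, -1.2], [0.9, -0.8], [-1.2, 0.6], [-0.4, 0.5], [0.8, 0.8], [1.0, 0.6]]
[ 0.6384 -0.0862  0.0873 -0.0023] 5.002414905900423 1.248795751830869 [[-0.1, -1.1], [0.2, -0.8], [-0.6, 0.5], [-1.0, 0.4], [1.2, 0.8], [0.6, 0.5]]
top cam px of plate top corners [[348.3207 178.6429]
 [375.5962 176.2457]
 [348.5909 181.3392]
 [375.8792 178.9368]
 [347.2661 184.8724]
 [373.6509 182.5442]]
```

The plate is at (0.638, −0.086), yaw 5.0°. Free-height error is −2 mm, and it agrees with the top camera at (348,179)–(376,177). Planning the pre-contact pose, 30 mm short.

```bash
python3 - <<'E'
from h import *
R=down(np.radians(5.0)); F=np.array([.6383,-.0861,.075])
for st in (30,0): print(st,F-R@np.array([.0458+st/1e3,.0005,.0325]))
q=F-R@np.array([.0458+.03,.0005,.0325])
plan([(q,R)],[5])
E
```

```text
30 [ 0.5627 -0.0922  0.1075]
0 [ 0.5926 -0.0896  0.1075]
[[5.0, 1.0, 27.0], [-0.0, 0.0, 0.6]] [ 0.5449 -0.0929  0.2136]
[[4.0, 0.0, 27.0], [-0.0, 0.0, 0.6]] [ 0.5488 -0.0924  0.1866]
[[5.0, 0.0, 26.0], [-0.0, 0.0, 0.5]] [ 0.5537 -0.0918  0.1606]
[[4.0, 1.0, 27.0], [-0.0, 0.0, 0.6]] [ 0.5578 -0.0923  0.1335]
[[5.0, 0.0, 26.0], [-0.0, 0.1, 0.5]] [ 0.5627 -0.0918  0.1075]
```

>>> apply_moves([
  [[5,1,27],[0,0,0.6],10],
  [[4,0,33],[0,0,0.6],10],
  [[5,0,33],[0,0,0.5],10],
  [[4,1,27],[0,0,0.6],10],
  [[5,0,13],[0,0.1,0.5],10],
  [[0,0,0],[0,0,0],10],
  [[0,0,0],[0,0,0],10],
  [[0,0,0],[0,0,0],10],
])

```text
time: 8.5
tcp_pos: [0.5644, -0.0937, 0.1097]
tool_rot: [[0.996, 0.085, 0.004], [0.085, -0.996, -0.0], [0.004, 0.001, -1.0]]
wrist_force: [-0.5, 0.2, -1.2]
grip_width: 0.023
```

```bash
python3 pnp.py w7; python3 -c "
from h import *
snap('side','s7');print(r.get_obs()['tool_rot'])
im=cv2.imread('pics/s7.png')[170:290,200:360];cv2.imwrite('pics/s7c.png',cv2.resize(im,None,fx=4,fy=4,interpolation=cv2.INTER_CUBIC))"
```

```text
8.55 [ 0.5642 -0.0937  0.1095] [ 0.4058 -0.155  -1.0339] 0.022892016155648374 [-0.0001  0.0027  0.0014  0.0046  0.0002 -0.0004  0.0005]
[[ 0.9963  0.0854  0.0035]
 [ 0.0854 -0.9963 -0.0004]
 [ 0.0035  0.0007 -1.    ]]
```

View pics/w7.png

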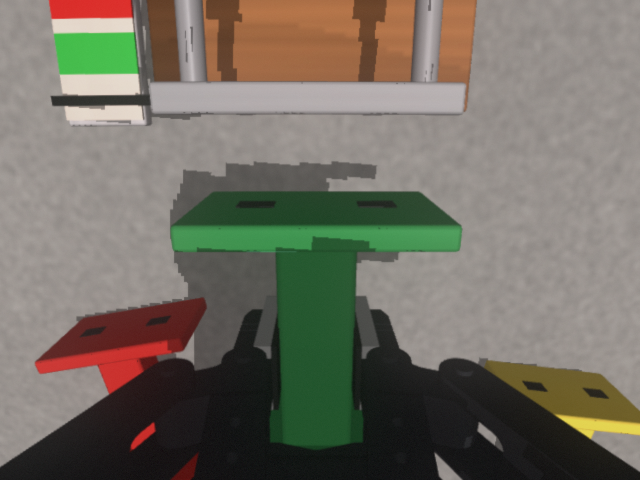

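View pics/s7c.png

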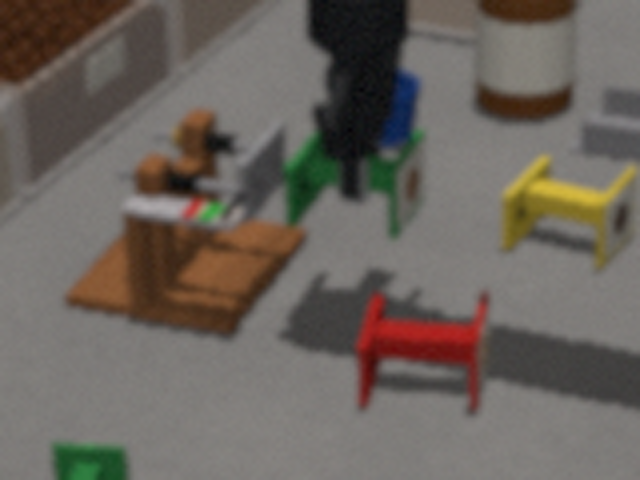

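The plate sits ahead of the sign at (151–466, 82–114) and its front edge is now level with the sign's back edge. The pointer is at rest. Zooming in for a relative fit.

```bash
python3 -c "
import cv2,numpy as np
im=cv2.imread('pics/w7.png')
a=cv2.resize(im[70:125,130:210],None,fx=4.8,fy=4.8,interpolation=cv2.INTER_CUBIC);b=cv2.resize(im[70:125,410:490],None,fx=4.8,fy=4.8,interpolation=cv2.INTER_CUBIC)
c=cv2.resize(im[180:260,160:240],None,fx=4.8,fy=3.6,interpolation=cv2.INTER_CUBIC);d=cv2.resize(im[180:260,400:480],None,fx=4.8,fy=3.6,interpolation=cv2.INTER_CUBIC)
cv2.imwrite('pics/w7p.png',np.vstack([np.hstack([a,b]),np.hstack([c,d])]))
print(a.shape,c.shape)"
```

```text
(264, 384, 3) (288, 384, 3)
```

View pics/w7p.png

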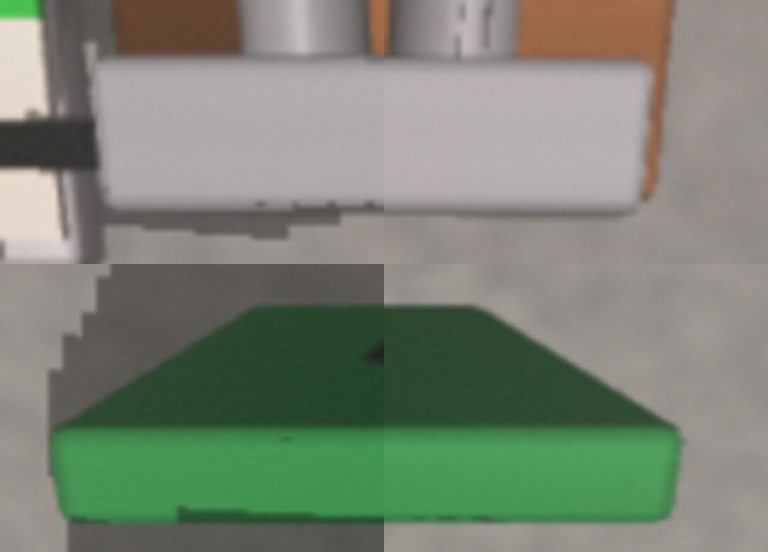

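```bash
python3 - <<'E'
from pose import *
from scipy.optimize import least_squares
uvs=np.array([(213.1,191.7),(420,191.7),(171,226.1),(461.9,226.1),(173.75,251.1),(459.6,251.1)])-.4
Rt,pt=signpose(uvs,'w7.npz')
uvp=np.array([(150.2,82.1),(466,82.9),(151.7,113.3),(463.3,114.2)])-.4
P=np.array([(8,40,125),(8,-40,125),(0,40,125),(0,-40,125)])/1e3
d=np.load('w7.npz');c=r.get_calibration('wrist');c['camera_from_world']=d['T'];w=Cam(c)
tf=lambda p:P@Ro.from_euler('z',p[2]).as_matrix().T+[p[0],p[1],p[3]]
for pr in (.0005,10):
    s=least_squares(lambda p:np.r_[(w.proj(tf(p))-uvp).ravel(),p[3]/pr],[.638,-.086,.09,0]);print(s.x,np.degrees(s.x[2]),np.round(s.fun,1))
    F=s.x[[0,1,3]]+[0,0,.075]; R=Ro.from_euler('z',s.x[2]).as_matrix()
    So=d['p']+d['R']@pt; print('sign origin in plate frame mm',R.T@(So-F)*1e3,'\n',R.T@d['R']@Rt)
    # self: plate frame rel to tool
E
```

```text
err px 1.3574998157756681
world [ 0.6089 -0.0909  0.076 ] x [ 0.9964  0.0848 -0.007 ] z [0.0069 0.0013 1.    ]
tool: origin mm [44.6348  1.0189 33.7205]
[[ 0.9999  0.0006  0.0109]
 [ 0.0006 -1.     -0.    ]
 [ 0.0109  0.     -0.9999]]
[ 0.6381 -0.0861  0.0815 -0.0002] 4.670499079217346 [-0.9 -0.8  0.2 -0.7  0.9  0.8 -0.2  0.8 -0.3]
sign origin in plate frame mm [-29.4991  -2.377    1.1325] 
 [[ 1.     -0.0034  0.007 ]
 [ 0.0034  1.      0.0008]
 [-0.007  -0.0008  1.    ]]
[ 0.6381 -0.0861  0.0815 -0.0002] 4.670302859295694 [-0.8 -0.8  0.1 -0.7  1.   0.8 -0.3  0.8 -0. ]
sign origin in plate frame mm [-29.5035  -2.3786   1.2135] 
 [[ 1.     -0.0034  0.007 ]
 [ 0.0034  1.      0.0008]
 [-0.007  -0.0008  1.    ]]
```

The sign is 2.2 mm off in y, 1.4 mm high and 29.5 mm short, and square to within 0.4°. Correcting that and closing 20 mm.

>>> apply_moves([
  [[0,-2.2,1.4],[0,0,0.2],10],
  [[7,0,0],[0,0,0],10],
  [[7,0,0],[0,0,0],10],
  [[6,0,0],[0,0,0],10],
  [[0,0,0],[0,0,0],10],
  [[0,0,0],[0,0,0],10],
])

```text
time: 9.35
tcp_pos: [0.583, -0.0897, 0.1067]
tool_rot: [[0.997, 0.082, 0.001], [0.082, -0.997, 0.0], [0.001, -0.0, -1.0]]
wrist_force: [-0.6, -0.6, -0.4]
grip_width: 0.023
```

```bash
python3 pnp.py w8; python3 -c "
import cv2
im=cv2.imread('pics/w8.png')[90:270,120:500];cv2.imwrite('pics/w8p.png',cv2.resize(im,None,fx=2.1,fy=3,interpolation=cv2.INTER_CUBIC))"
```

```text
9.4 [ 0.5829 -0.0897  0.1067] [-0.275   0.1287 -1.2878] 0.02302927275077221 [ 0.0005 -0.0028 -0.0002  0.0023  0.0006 -0.0009 -0.0003]
```

View pics/w8p.png

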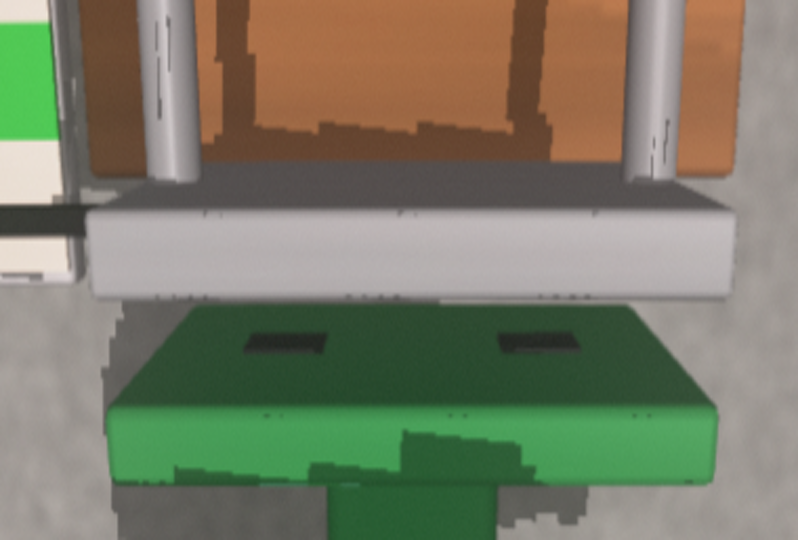

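```bash
cat > rel.py <<'E'
from pose import *
from scipy.optimize import least_squares
def rel(uvs,uvp,npz):
    Rt,pt=signpose(uvs,npz)
    d=np.load(npz);c=r.get_calibration('wrist');c['camera_from_world']=d['T'];w=Cam(c)
    P=np.array([(8,40,125),(8,-40,125),(0,40,125),(0,-40,125)])/1e3
    tf=lambda p:P@Ro.from_euler('z',p[2]).as_matrix().T+[p[0],p[1],p[3]]
    Ps=np.array([(0,40,0),(0,-40,0),(0,40,50),(0,-40,50),(-8,40,50),(-8,-40,50)])/1e3
    ts=lambda p:Ps@Ro.from_euler('z',p[2]).as_matrix().T+[p[0],p[1],p[3]]
    s=least_squares(lambda p:(w.proj(tf(p))-uvp).ravel(),[.638,-.086,.09,0])
    g=least_squares(lambda p:(w.proj(ts(p))-uvs).ravel(),[.62,-.086,.09,.075])
    print('plate',s.x,'sign(level)',g.x,np.abs(s.fun).max(),np.abs(g.fun).max())
    F=s.x[[0,1,3]]+[0,0,.075];R=Ro.from_euler('z',s.x[2]).as_matrix()
    print('sign in plate mm',R.T@(g.x[[0,1,3]]-F)*1e3,'yaw diff deg',np.degrees(g.x[2]-s.x[2]))
E
python3 - <<'E'
from rel import *
f=lambda a:np.array(a,float)/[2.1,3]+[119.7,89.7]
rel(f([(190,306),(630,306),(108,408),(717,408),(112,484),(714,484)]),f([(88,210),(735,210),(93,298),(731,298)]),'w8.npz')
# w7 with the same method
uvs=np.array([(213.1,191.7),(420,191.7),(171,226.1),(461.9,226.1),(173.75,251.1),(459.6,251.1)])-.4
rel(uvs,np.array([(150.2,82.1),(466,82.9),(151.7,113.3),(463.3,114.2)])-.4,'w7.npz')
E
```

```text
err px 1.6957945207046805
world [ 0.6274 -0.0867  0.0731] x [ 0.9969  0.0784 -0.0121] z [ 0.0129 -0.01    0.9999]
tool: origin mm [44.5317  0.6421 33.6335]
[[ 0.9999  0.0037  0.0132]
 [ 0.0036 -0.9999  0.011 ]
 [ 0.0132 -0.011  -0.9999]]
plate [ 0.6379 -0.0861  0.0814 -0.0006] sign(level) [ 0.6279 -0.087   0.0817  0.0731] 0.7130600478880069 2.6459178092131026
sign in plate mm [-10.1063  -0.0208  -1.3252] yaw diff deg 0.020377073772628023
err px 1.3574998157756681
world [ 0.6089 -0.0909  0.076 ] x [ 0.9964  0.0848 -0.007 ] z [0.0069 0.0013 1.    ]
tool: origin mm [44.6348  1.0189 33.7205]
[[ 0.9999  0.0006  0.0109]
 [ 0.0006 -1.     -0.    ]
 [ 0.0109  0.     -0.9999]]
plate [ 0.6381 -0.0861  0.0815 -0.0002] sign(level) [ 0.6092 -0.0909  0.0847  0.076 ] 0.9715877440031022 1.5645692018549369
sign in plate mm [-29.2394  -2.3587   1.1928] yaw diff deg 0.18108862854435237
```

Aligned in y and yaw, 1.3 mm low, with a 10 mm gap. Raising 1.3 mm and starting the press in small steps.

>>> apply_moves([
  [[0,0,-1.3],[0,0,0],10],
  [[3,0,0],[0,0,0],10],
  [[3,0,0],[0,0,0],10],
  [[3,0,0],[0,0,0],10],
  [[2,0,0],[0,0,0],10],
  [[2,0,0],[0,0,0],10],
  [[2,0,0],[0,0,0],10],
  [[0,0,0],[0,0,0],10],
], grip_force=90)

```text
time: 10.4
tcp_pos: [0.5973, -0.0885, 0.1079]
tool_rot: [[0.997, 0.082, -0.0], [0.082, -0.997, 0.0], [-0.0, -0.0, -1.0]]
wrist_force: [-2.6, -0.4, -0.3]
grip_width: 0.0227
```

```bash
python3 pnp.py w9; python3 -c "
import cv2
im=cv2.imread('pics/w9.png')[60:270,60:500];cv2.imwrite('pics/w9p.png',cv2.resize(im,None,fx=1.8,fy=2.7,interpolation=cv2.INTER_CUBIC))"
```

```text
10.45 [ 0.5974 -0.0885  0.108 ] [-3.0001 -1.1807  0.5808] 0.022757740988124945 [-0.001  -0.001   0.0005  0.0008 -0.     -0.0038 -0.    ]
```

View pics/w9p.png

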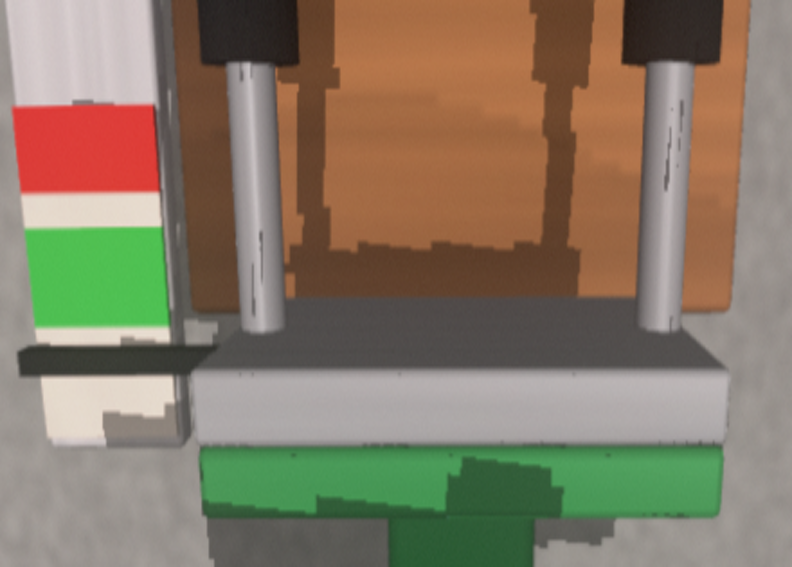

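In contact at about 3 N. The pointer is just short of green and the edges match within about 1 mm. Zooming on the corners to check the height before pressing further.

```bash
python3 -c "
import cv2,numpy as np
im=cv2.imread('pics/w9.png')
f=lambda x:cv2.resize(im[190:260,x:x+50],None,fx=8,fy=8,interpolation=cv2.INTER_CUBIC)
cv2.imwrite('pics/w9q.png',np.hstack([f(155),f(430)]))
for y in (200,212,220,222,228,232,240): print(y,im[y,160:182].sum(1).tolist(),im[y,452:474].sum(1).tolist())
"
```

```text
200 [308, 273, 268, 268, 337, 361, 420, 469, 505, 512, 510, 510, 513, 508, 508, 509, 509, 511, 509, 509, 510, 513] [543, 540, 539, 542, 543, 543, 541, 542, 544, 544, 542, 535, 499, 483, 436, 422, 418, 412, 413, 412, 423, 430]
212 [302, 268, 253, 252, 255, 314, 423, 467, 469, 509, 512, 513, 511, 512, 509, 513, 511, 510, 513, 510, 514, 512] [526, 528, 528, 531, 526, 531, 534, 527, 529, 524, 515, 472, 421, 428, 437, 439, 443, 448, 444, 449, 452, 457]
220 [320, 302, 265, 255, 253, 262, 361, 425, 461, 469, 502, 510, 508, 509, 506, 507, 504, 511, 509, 505, 509, 509] [507, 508, 506, 504, 506, 503, 504, 504, 503, 499, 463, 441, 430, 432, 435, 439, 444, 446, 447, 447, 447, 445]
222 [341, 313, 270, 266, 320, 383, 426, 438, 432, 448, 487, 497, 501, 499, 497, 496, 494, 493, 497, 498, 497, 496] [481, 479, 479, 477, 471, 476, 475, 480, 478, 465, 430, 419, 427, 433, 436, 435, 440, 442, 445, 443, 443, 443]
228 [425, 428, 431, 440, 438, 439, 441, 438, 432, 420, 366, 281, 277, 286, 292, 290, 291, 292, 292, 288, 289, 295] [305, 303, 303, 305, 307, 308, 305, 297, 294, 338, 439, 452, 458, 460, 454, 454, 445, 446, 444, 443, 443, 446]
232 [440, 440, 441, 447, 449, 446, 449, 442, 443, 432, 350, 247, 285, 310, 324, 321, 318, 318, 318, 318, 322, 318] [345, 345, 341, 342, 346, 345, 341, 319, 300, 325, 439, 454, 455, 457, 458, 458, 461, 460, 456, 460, 459, 461]
240 [443, 443, 445, 443, 446, 446, 445, 441, 446, 446, 435, 359, 288, 289, 306, 314, 316, 314, 320, 316, 315, 315] [330, 331, 330, 331, 329, 328, 312, 294, 310, 397, 441, 444, 452, 451, 446, 451, 449, 453, 454, 457, 457, 458]
```

View pics/w9q.png

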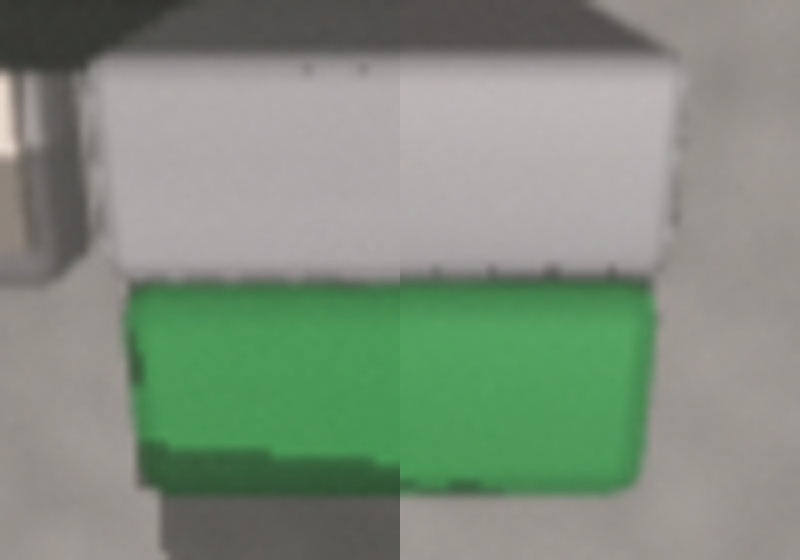

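>>> apply_moves([
  [[0,0,-0.5],[0,0,0],10],
  [[2,0,0],[0,0,0],10],
  [[2,0,0],[0,0,0],10],
  [[2,0,0],[0,0,0],10],
  [[2,0,0],[0,0,0],10],
  [[0,0,0],[0,0,0],10],
  [[0,0,0],[0,0,0],10],
])

```text
time: 11.32
tcp_pos: [0.6038, -0.088, 0.108]
tool_rot: [[0.997, 0.082, -0.004], [0.082, -0.997, -0.0], [-0.004, -0.0, -1.0]]
wrist_force: [-8.1, -0.1, 1.4]
grip_width: 0.0227
```

```bash
python3 pnp.py w10; python3 -c "
import cv2
im=cv2.imread('pics/w10.png')[60:270,60:500];cv2.imwrite('pics/w10p.png',cv2.resize(im,None,fx=1.8,fy=2.7,interpolation=cv2.INTER_CUBIC))"
```

```text
11.375 [ 0.6038 -0.088   0.108 ] [-8.1399  0.2411  0.178 ] 0.022504326884929378 [ 0.0005 -0.0019 -0.0004  0.0001  0.0005  0.0017  0.0015]
```

View pics/w10p.png

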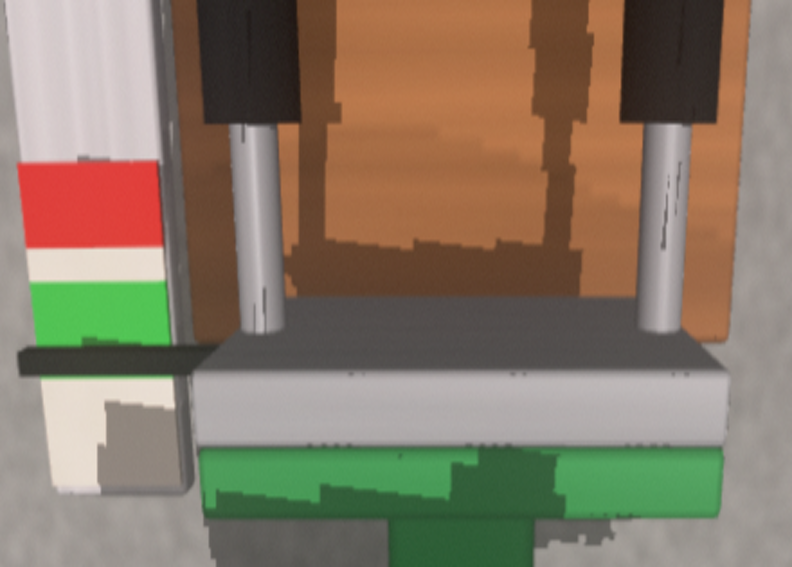

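The pointer is entering green and force is 8.1 N. Pushing about 3.5 mm more with a 0.3° nose-up trim, since the tool pitched 0.2° under load.

>>> apply_moves([
  [[1.5,0,0],[0,0.15,0],10],
  [[1.2,0,0],[0,0.15,0],10],
  [[0.8,0,0],[0,0,0],10],
  [[0,0,0],[0,0,0],10],
  [[0,0,0],[0,0,0],10],
  [[0,0,0],[0,0,0],10],
])

```text
time: 12.12
tcp_pos: [0.6063, -0.0878, 0.1079]
tool_rot: [[0.997, 0.082, -0.001], [0.082, -0.997, 0.0], [-0.001, -0.0, -1.0]]
wrist_force: [-9.5, 0.3, 2.9]
grip_width: 0.0226
```

```bash
python3 pnp.py w11; python3 -c "
from h import *
for i in range(3): print(r.get_obs()['wrist_force'])
snap('side','s11');snap('top','t11')
im=cv2.imread('pics/w11.png');a=cv2.resize(im[60:270,60:500],(800,380),interpolation=cv2.INTER_CUBIC)
s=cv2.resize(cv2.imread('pics/s11.png')[185:265,210:348],(400,220),interpolation=cv2.INTER_CUBIC)
t=cv2.resize(cv2.imread('pics/t11.png')[130:260,200:436],(400,220),interpolation=cv2.INTER_CUBIC)
cv2.imwrite('pics/w11p.png',np.vstack([a,np.hstack([s,t])]))
f=lambda x:im[190:260,x:x+50]
for y in (212,220,228): print(y,im[y,160:182].sum(1).tolist(),im[y,452:474].sum(1).tolist())
print(r.get_obs()['tool_rot'])
"
```

```text
12.175 [ 0.6063 -0.0878  0.108 ] [-10.3437  -0.2992   2.2517] 0.02264020741062415 [-0.0007 -0.0015  0.      0.0011 -0.0009  0.0006 -0.0005]
[-10.3437  -0.2992   2.2517]
[-10.3437  -0.2992   2.2517]
[-10.3437  -0.2992   2.2517]
212 [305, 270, 262, 255, 263, 344, 434, 415, 471, 513, 524, 523, 521, 524, 522, 523, 526, 523, 520, 525, 523, 522] [539, 538, 540, 540, 539, 541, 541, 540, 543, 540, 530, 488, 441, 439, 443, 439, 434, 428, 432, 439, 442, 442]
220 [329, 302, 264, 259, 253, 260, 344, 438, 478, 488, 519, 520, 521, 519, 521, 521, 520, 521, 519, 517, 521, 518] [519, 519, 521, 520, 521, 513, 516, 518, 516, 508, 480, 457, 448, 448, 450, 440, 450, 448, 452, 458, 453, 463]
228 [303, 324, 297, 265, 256, 254, 263, 345, 419, 317, 267, 265, 274, 290, 293, 296, 294, 291, 294, 290, 295, 296] [310, 306, 312, 308, 312, 311, 310, 301, 299, 335, 428, 442, 450, 454, 452, 456, 457, 459, 463, 468, 470, 470]
[[ 0.9967  0.0817 -0.001 ]
 [ 0.0817 -0.9967  0.    ]
 [-0.001  -0.0001 -1.    ]]
```

View pics/w11p.png

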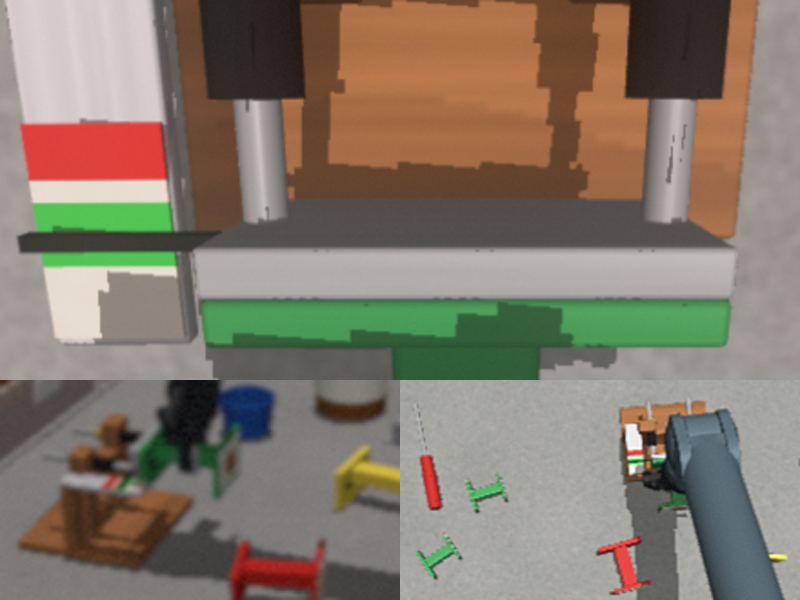

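The pointer (rows 232–251) is inside the green band (203–267), force is about 10 N, and the sign and plate edges match. One short hold to confirm it stays steady.

>>> apply_moves([
  [[0,0,0],[0,0,0],10],
  [[0,0,0],[0,0,0],10],
  [[0,0,0],[0,0,0],10],
  [[0,0,0],[0,0,0],10],
  [[0,0,0],[0,0,0],10],
  [[0,0,0],[0,0,0],10],
])

```text
time: 13.02
tcp_pos: [0.6063, -0.0878, 0.108]
tool_rot: [[0.997, 0.082, -0.001], [0.082, -0.997, 0.0], [-0.001, -0.0, -1.0]]
wrist_force: [-9.2, -0.2, 3.0]
grip_width: 0.0226
```

```bash
python3 pnp.py w12; python3 - <<'E'
import cv2,numpy as np
a=cv2.imread('pics/w11.png').astype(int);b=cv2.imread('pics/w12.png').astype(int)
print('mean change',np.abs(a-b)[60:270,60:500].mean())
from h import *
print(r.get_obs()['tool_rot'][2]); r.close_job()
E
```

```text
13.075 [ 0.6063 -0.0878  0.1079] [-10.3831  -0.2455   2.5969] 0.02294613522392071 [ 0.0006  0.0012  0.      0.0006 -0.0013 -0.0005 -0.0011]
mean change 0.8959848484848485
[-0.0011 -0.0001 -1.    ]
the job is handed in; nothing more can be done
```

I gripped the largest green sign by its bar, lined its back up with the plate of the wooden fixture and pressed it straight in. I handed the job in at about 13 s, with the sign still gripped and pressed.

- **Push:** the wrist force read 9.2–10.4 N and held steady over the last second. In the last wrist picture the pointer was well inside the green zone, at about 13 mm, and no reading or picture came near the red.
- **Fit:** sideways offset was under 0.3 mm and yaw difference about 0.02° in the last fits before and at contact. Height matched to within about 1 mm.
- **Disagreements:**
  - The corner fit of the sign suggested it points 0.4–0.7° downward. The grasp on the flat counter and the final tool tilt (under 0.1°) say it is level. I took the fit as camera bias and trimmed only 0.3°.
  - The top camera's first estimate of the sign was 3–4 mm off the wrist camera's, so I used the wrist camera.
  - About 2–3 N of upward force showed at the wrist during the hold, probably friction against the plate.
- **Everything else:** I touched nothing else, and the red and small green signs in the last side and top pictures looked unmoved. The arm hid most of the yellow sign and the purple look-alike in the last top picture, so I could not check those two fully.

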